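# Catch the solder reel rolling out of the feeder

### The arm

A 6-joint arm with a two-finger parallel gripper is mounted at the origin on the work surface. World frame = base frame: x ahead of the robot, y to its left, z up, the work surface at z = 0. Lengths are in m, angles in degrees, forces in N, time in s.
With the tool pointing down it reaches from about 0.3 to 0.75 m from the base axis. Payload 8.5 kg.
Tool frame: the origin (TCP) lies midway between the tips of the shut fingers; the grasp point (between the pads) lies 19 mm behind it; z points along the fingers, y is the line along which they close (so a half turn about z gives the same grasp; the last joint's range is limited). The gripper opens to 85 mm and grips with 20 to 120 N. Pads are 22 mm wide; open, the fingers measure 114 mm over their backs; the gripper's body (76 mm by 85 mm) begins 54 mm behind the grasp point. The pads swing forward as they close: fully open they stand 13 mm farther back than shut.
Start: joints at [-75.59, 21.807, 74.336, -0, 83.858, -12.336], TCP at [0.248, -0.491, 0.231] pointing down, gripper open.
Joint ranges: [-178.18, 178.18], [-50.72, 133.34], [12.68, 142.11], [-81.47, 261.47], [9.98, 163.14], [-165.26, 165.26]. Speed limits (degrees/s): [136.94, 136.94, 180, 180, 180, 180].

### API

Orientations are given as a 3x3 rotation matrix whose columns are the frame's x, y, z axes.
In Python, from rig import env gives the robot as it stands. The module is installed in compiled form; this text tells all that it offers.
- The arm moves only by the tool jog_arm, never from a script. Its argument "targets" is a list of rows, each a list of 6 numbers: the shift along the tool's x, y, z in cm, then the turn, a rotation vector about the tool's x, y, z in degrees. A call has 1 to 8 rows; each row is the pose to reach, as a shift and turn from the pose commanded when the call began, along the tool's axes at that moment; what a row does not reach only later rows make up. A row lasts 1/12 s, in which the tool goes at most 41.7 mm and 7.16 degrees, less where a joint would pass 70% of its speed; a pose out of reach is approached as far as the arm can. A call with a gripper value outside its range is refused whole. "hand" is the opening, from 0 (shut) to 1 (fully open), set as the call begins (left out, the last holds). The fingers move at their own pace and stop on an object; "newtons" is the grip in N (left out, the last holds). Time passes only in rows, so rows that repeat a pose let the fingers close. It gives the time, the measured TCP pose, the force, the opening and the grip force at its end, in the units of the state.
- env.observe(): the state, without advancing time (a new reading comes with each control period).
- env.get_image(name): name is "scene" or "top"; returns a dict with "frame" (420x560x3 uint8, red, green, blue), "depth" (420x560 float32, m along the optical axis (not along the pixel's ray), 0 where there is no reading), "fovy" (degrees; the focal length in pixels is half the picture's height over the tangent of half this angle, whatever the lens; pixels are square), "cx", "cy" (the principal point, pixels), "cam_to_world" (4x4, takes a point from camera to world coordinates). Camera axes: x right, y down, z forward; pixel columns grow to the right and rows downward; lengths in m; the calibration is good to about 2 mm. A picture is of the moment at which its call begins.
- env.close_job(): hands the job in; it is judged then, once.
Trained networks look in the newest picture that a camera, given by its name, has taken for a name from the list of things; names that differ only in an ending like _2 or _b are one class to them, and where a whole thing is asked for, a point or a joint stands for the part that bears it (a point fixed in the world has none). Each returns a list of dicts, best first, with "score" (0 to 1); they miss things now and then, are a little off and sometimes report something else, mostly with a low value. They report only what shows in the picture. A call takes as long as a camera call. They do not tell look-alikes from the thing itself.
- env.regions_of(camera, target): "pixels" (420x560 bool, what is visible of it) and "point" ([row, column] in pixels, amid what is visible of it).
The state is a dict: "time_s": time; "q": joint angles; "qvel": joint speeds; "joint_efforts": joint torques, N m; "position": TCP position; "tool_rot": TCP orientation; "ft_force": force on the tool from outside, world axes, zero at the start; "wrist_torque": the same for the moment, N m; "grip_width": finger opening in m; "gripper_force": force on a finger pad.
Only numpy, scipy, OpenCV 4.12 (cv2) and the standard library are available. Lean on these libraries where they do the work, as an engineer would, in place of code of your own. Each camera call takes 0.05 s, during which the arm holds its last target. There are 200 camera calls.

### The job

Pull the feeder's release slide all the way out towards the robot so that the solder reel rolls down the track on its own, then catch it with the fingers on the open run below the wire guard: move along with it, slow it gradually while it rolls on, and bring it to a standstill in the bay at the foot of the track (between the taller side rails), not short of it and not off the end, without knocking or squeezing it. Keep it held back there for three seconds and finish while still holding it, fingers resting against its downhill side; leave the spare reel and the spray can where they stand.

Things in the scene. Friction and masses are not known exactly. Their poses are not given: they have to be found in the camera images.
- feeder: Aluminium reel feeder, fixed. A straight track runs along its y axis and falls towards -y (slope 0.0505 rad). Origin on the table under the track's centre line, z up, -x faces the robot. Rolling surface at z = 0.057 + 0.0505*y m, from y = -0.16 (open lower end) to 0.45. Channel 56 mm wide inside the side rails, 72 mm outside; rails 8 mm high, 18 mm in the bay.
- guard_mouth (a point): Lower end of the wire guard, on the track's centre line and rolling surface (feeder y = 0.09). From here uphill a steel wire cage 80 mm wide and 74 mm high above the rolling surface covers the track: the reel is seen through the wires but cannot be reached. From here down to the lower end the track is open.
- bay (a point): Middle of the bay, on the centre line and rolling surface: feeder y = -0.085, z = 0.053. The bay is the last 150 mm of the track (y -0.16 to -0.01), where the side rails are 18 mm high. The reel should come to rest with its centre at y -0.14 to -0.04, slowed from rolling speed over 0.3 s or more: a fixed obstacle stops it dead and knocks it.
- track_end (a point): Lower end of the track, on the centre line and rolling surface: feeder y = -0.16. Past it a black drop tray, 130 mm wide, reaches from y = -0.167 to -0.338; walls 36 mm high above the table, far wall 85 mm.
- reel: Full solder reel, about 0.5 kg: white flanges 64 mm across, 50 mm long over both, winding 60 mm across, 40 mm long. Origin at its centre, own x = axle. Starts at rest at feeder y = 0.378. Let go it gathers speed (0.2 m/s^2, later under 0.1): 1.9 s to the guard's mouth, there 0.25 m/s, 0.29 at the end (+-15 %). May feel at most 15 N (gripping or knocking gives more); under 1 N holds it.
- gate (a joint): Release slide of the feeder: 0 = in (its pin blocks the reel), 0.045 m = fully out; moves along the feeder's -x (towards the robot), stays where it is left, needs about 2 N. The reel is let go at about 0.02 m.
- gate_post (a point): Grip point on the release slide's black upright post (14 mm across, 62 mm tall): top 22 mm above this point, foot 40 mm below. Slide in: feeder x = -0.07, y = 0.038, z = 0.127. An 8 mm steel bar runs from its foot uphill along the guard's near side, 36 mm and more below this point.
- spare_reel: A second solder reel lying on its flat side on the table, a bystander, 64 mm across, 51 mm high; origin under its centre.
- spray_can: Upright spray can, a bystander, 60 mm across, 170 mm high; origin under its centre.
Not all that is in view belongs to the job. Leave any blue or orange look-alike of the reel alone.

How it is judged (in metres and radians):
On the way, in this order (a step that is already met when the one before it is completed fails the run):
1. the release slide is pulled out (value of joint gate above 0.035 m).
2. the reel rolls freely out of the guard (y of reel in the frame of feeder between 0 and 0.14 m and linear speed of reel above 0.17 m/s).
3. the fingers slow the reel down gradually (y of reel in the frame of feeder below 0.08 m and linear speed of reel between 0.07 and 0.17 m/s), for 0.12 s.
4. the reel is held at rest in the bay by the fingers for 2 s (y of reel in the frame of feeder between -0.148 and -0.03 m and z of reel in the frame of feeder above 0.075 m and linear speed of reel below 0.03 m/s and contact force between reel and the fingers above 0.005 N), for 2 s.
At the end, for the whole second after the job is handed in: The release slide is out (more than 30 mm) and the reel stands still (under 0.03 m/s) on the track in the bay, its centre between feeder y = -0.148 and -0.03, the fingers touching it and holding it back (all of step 4 and value of joint gate above 0.03 m); the arm keeps its last pose, push and grip.
It fails at once if the reel is stopped short of the bay (y of reel in the frame of feeder between -0.02 and 0.14 m and linear speed of reel below 0.04 m/s).
It fails at once if the reel is knocked or squeezed with more than 15 N (contact force between reel and the fingers above 15 N or contact force between reel and the arm above 15 N).
It fails at once if the reel leaves the track (z of reel in the frame of feeder below 0.072 m or y of reel in the frame of feeder below -0.165 m or z of reel in the frame of feeder above 0.15 m).
It fails at once if the spare reel or the spray can is moved or tipped (distance of any of spare_reel, spray_can from where it was at the start of the episode above 0.03 m or angle between spray_can's own z axis and vertical above 0.3 rad).
It also fails if it takes over 29 s, if anything falls off the work surface, if the arm or the gripper's body presses on something with over 40 N, if the wrist force passes 120 N, or if a joint passes its speed limit or range.

## Working session

There is one attempt and no reset: what is moved stays moved. The work goes in short steps, Python scripts to look and compute and a tool call to move; the robot and the scene stay as the last step left them, time stands still between calls to the robot, and variables do not carry over. Pictures are saved under pics/ and viewed, at most 10 in all, crops included, and the job is handed in when it is done.

Besides the shell and the picture viewer there is one more tool, called after ">>>" in YAML: its name, and indented under it one key for each argument. jog_arm: Moves the arm, as the interface text tells. Its arguments: {"type":"object","properties":{"targets":{"type":"array","items":{"type":"array","items":{"type":"number"}}},"hand":{"type":"number"},"newtons":{"type":"number"}},"required":["targets"]}

```bash
mkdir -p pics
cat > h.py <<'E'
import numpy as np, cv2
from rig import env
def shot(cam,fn=None):
    im=env.get_image(cam)
    if fn: cv2.imwrite('pics/'+fn,im['frame'][:,:,::-1])
    return im
def cloud(im):
    h,w=im['depth'].shape; f=h/2/np.tan(np.radians(im['fovy'])/2)
    v,u=np.mgrid[:h,:w]; d=im['depth']
    P=np.stack([(u-im['cx'])*d/f,(v-im['cy'])*d/f,d],-1)
    T=im['cam_to_world']; return P@T[:3,:3].T+T[:3,3]
E
python3 - <<'E'
from h import *
for c in ('scene','top'):
    im=shot(c,c+'0.png'); P=cloud(im)
    print(c,im['fovy'],im['cam_to_world'].round(3).tolist())
    for t in ('feeder','reel','gate_post','spare_reel','spray_can'):
        for r in env.regions_of(c,t)[:3]:
            m=r['pixels']&(im['depth']>0); q=P[m]
            print(t,round(r['score'],2),np.round(r['point']),m.sum(),np.median(q,0).round(3),np.percentile(q,2,axis=0).round(3),np.percentile(q,98,axis=0).round(3))
s=env.observe();print({k:np.round(v,3).tolist() for k,v in s.items()})
E
```

```text
scene 46.10575298357391 [[0.161, 0.66, -0.733, 1.566], [0.987, -0.097, 0.129, 0.007], [0.014, -0.745, -0.667, 1.065], [0.0, 0.0, 0.0, 1.0]]
feeder 0.71 [260. 252.] 10119 [0.623 0.11  0.06 ] [ 0.518 -0.268 -0.   ] [0.685 0.503 0.146]
reel 0.85 [216. 349.] 455 [0.459 0.431 0.046] [ 0.407  0.4   -0.002] [0.477 0.473 0.064]
reel 0.72 [237. 416.] 464 [0.594 0.599 0.046] [ 0.56   0.572 -0.   ] [0.617 0.648 0.064]
reel 0.66 [212. 383.] 345 [0.486 0.528 0.052] [0.451 0.468 0.012] [0.621 0.564 0.147]
gate_post 0.75 [230. 251.] 85 [0.558 0.11  0.104] [0.551 0.104 0.088] [0.586 0.303 0.149]
spare_reel 0.83 [219. 135.] 444 [ 0.385 -0.229  0.046] [ 0.34  -0.258  0.003] [ 0.4   -0.202  0.052]
spray_can 0.7 [188. 305.] 917 [0.371 0.305 0.105] [0.33  0.281 0.005] [0.381 0.336 0.171]
top 43.69736047220411 [[0.021, -0.998, 0.067, 0.405], [-1.0, -0.02, 0.021, 0.167], [-0.02, -0.068, -0.998, 1.509], [0.0, 0.0, 0.0, 1.0]]
feeder 0.96 [168. 337.] 9540 [0.614 0.068 0.06 ] [ 0.538 -0.267  0.003] [0.673 0.503 0.147]
reel 0.86 [177. 148.] 457 [0.58  0.603 0.056] [0.549 0.575 0.003] [0.612 0.642 0.066]
reel 0.
[... 166 characters left out ...]
ate_post 0.76 [184. 286.] 413 [0.576 0.211 0.101] [ 0.542  0.105 -0.003] [0.623 0.409 0.149]
spare_reel 0.83 [262. 444.] 525 [ 0.365 -0.225  0.05 ] [ 0.335 -0.258  0.002] [ 0.393 -0.199  0.056]
spray_can 0.94 [268. 246.] 479 [0.349 0.306 0.168] [0.322 0.282 0.046] [0.373 0.335 0.175]
{'time_s': 0.6, 'q': [-75.59, 21.807, 74.337, 0.002, 83.858, -12.336], 'qvel': [-0.031, -0.051, 0.022, -0.041, 0.001, 0.071], 'joint_efforts': [-0.001, -44.816, -23.14, -0.0, 0.001, 0.0], 'position': [0.248, -0.491, 0.231], 'tool_rot': [[0.893, 0.45, 0.0], [0.45, -0.893, 0.0], [0.0, -0.0, -1.0]], 'ft_force': [-0.813, 0.085, 0.041], 'wrist_torque': [0.038, 0.023, 0.012], 'gripper_force': 0.0, 'grip_width': 0.085}
```

Run:
```python
import cv2
for c in('top','scene'):
    i=cv2.imread(f'pics/{c}0.png'); cv2.imwrite(f'pics/{c}0v.png',cv2.resize(i,(800,600)))
```

```text
(no output)
```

View pics/top0v.png

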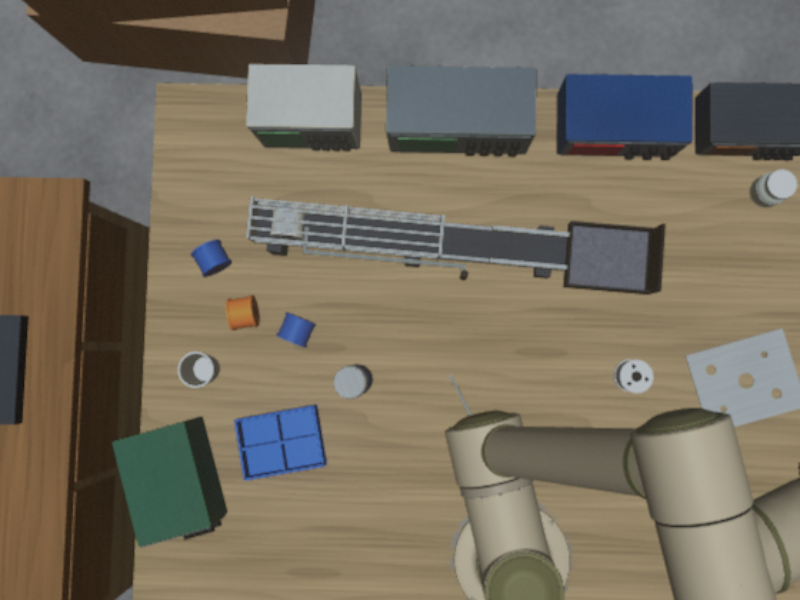

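View pics/scene0v.png

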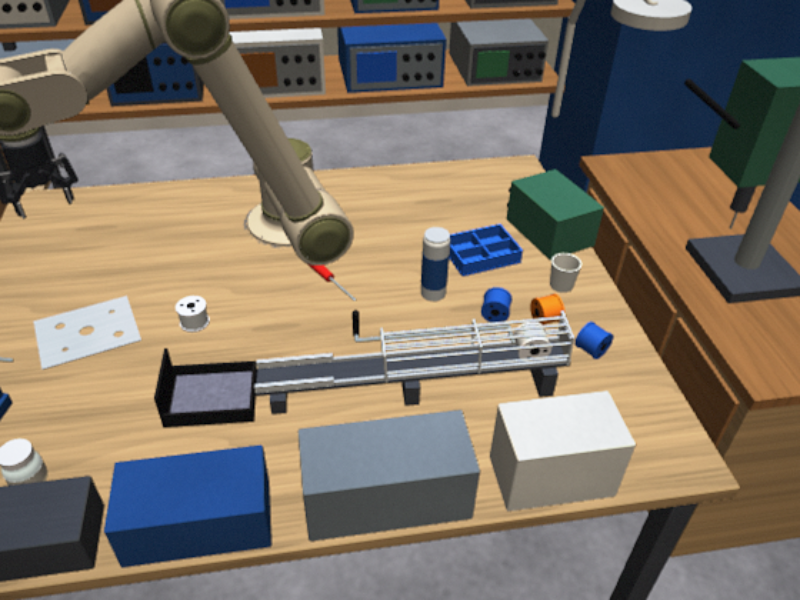

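The top view (800×600) shows the white reel in the cage at (287,222), the guard mouth at (441,237), the black post at (463,274), the bay at about (500–568,245) and the tray at (615,258). The spare reel is at (635,376) and the can at (350,381). The blue barrels at (211,257) and (296,329) and the orange one at (241,312) are look-alikes. The only white reel in the cage at the uphill end is the one meant. Next I fit the feeder frame.

Run:
```python
from h import *
from scipy.optimize import minimize
A=[]
for c in('scene','top'):
    im=shot(c); P=cloud(im); rr=env.regions_of(c,'feeder')[0]
    m=cv2.dilate(rr['pixels'].astype(np.uint8),np.ones((7,7)))>0
    A.append(P[m&(im['depth']>0)])
    if c=='top':
        crop=im['frame'][130:215,165:465,::-1]; cv2.imwrite('pics/crop.png',cv2.resize(crop,None,fx=2.6,fy=2.6,interpolation=cv2.INTER_CUBIC))
for i,Q in enumerate(A):
  yaw=np.radians(-4); o=np.array([.62,.07])
  for it in range(4):
    R=np.array([[np.cos(yaw),-np.sin(yaw)],[np.sin(yaw),np.cos(yaw)]])
    f=(Q[:,:2]-o)@R; z=Q[:,2]; s=z-(.057+.0505*f[:,1])
    k=(abs(f[:,0])<.05)&(s>-.006)&(s<.022)&(f[:,1]>-.15)&(f[:,1]<.07)
    ys=np.arange(-.15,.07,.01);lo=[];hi=[];yy=[]
    for a in ys:
        g=f[k&(f[:,1]>=a)&(f[:,1]<a+.01),0]
        if len(g)>8: lo.append(np.percentile(g,3));hi.append(np.percentile(g,97));yy.append(a+.005)
    mid=(np.array(lo)+hi)/2; p=np.polyfit(yy,mid,1)
    yaw-=np.arctan(p[0]); o=o+R@np.array([p[1],0])
  R=np.array([[np.cos(yaw),-np.sin(yaw)],[np.sin(yaw),np.cos(yaw)]]); f=(Q[:,:2]-o)@R; z=Q[:,2]
  post=(z>.09)&(z<.155)&(f[:,0]<-.05)&(f[:,0]>-.1)&(abs(f[:,1]-.03)<.05)
  wall=(z>.05)&(f[:,1]<-.25)
  fl=(abs(f[:,0])<.02)&(f[:,1]<.05)&(f[:,1]>-.12)
  print(['scene','top'][i],np.degrees(yaw),o,'width',np.round(np.array(hi)-lo,3).mean(),'post',post.sum(),f[post].mean(0).round(4),np.ptp(f[post],0).round(3),z[post].max().round(3),'wall y',np.percentile(f[wall,1],[2,50,98]).round(4),'floor dz',np.median(z[fl]-.057-.0505*f[fl,1]).round(4))
  e=(abs(f[:,0])<.02)&(f[:,1]<-.12)&(f[:,1]>-.2)
  for a in np.arange(-.19,-.13,.005):
     g=z[e&(f[:,1]>=a)&(f[:,1]<a+.005)]; print(round(a,3),len(g),np.median(g).round(3) if len(g) else '',end=' | ')
  print()
```

```text
scene -3.9692105360407024 [0.61920974 0.07005527] width 0.0695 post 112 [-0.0652  0.0374] [0.032 0.053] 0.149 wall y [-0.3432 -0.3379 -0.3363] floor dz -0.0015
-0.19 17 0.009 | -0.185 12 0.009 | -0.18 11 0.034 | -0.175 31 0.023 | -0.17 13 -0.0 | -0.165 22 0.048 | -0.16 23 0.047 | -0.155 22 0.048 | -0.15 24 0.024 | -0.145 12 0.05 | -0.14 15 0.05 | -0.135 15 0.05 | 
top -3.8083712042298665 [0.61299197 0.07049008] width 0.06813636363636363 post 57 [-0.0624  0.0417] [0.026 0.049] 0.154 wall y [-0.3429 -0.3369 -0.3344] floor dz 0.0002
-0.19 24 0.009 | -0.185 20 0.009 | -0.18 7 0.035 | -0.175 42 0.032 | -0.17 0  | -0.165 24 0.049 | -0.16 26 0.05 | -0.155 20 0.048 | -0.15 26 0.05 | -0.145 26 0.05 | -0.14 27 0.05 | -0.135 22 0.05 |
```

View pics/crop.png

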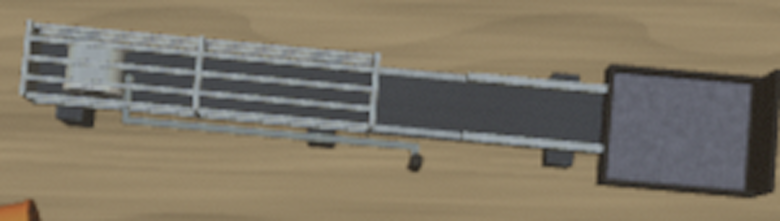

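The crop shows the white reel in the cage at (92,65), the guard mouth at (376,95) and the post at (415,160). The feeder frame comes out at about (0.616, 0.070) with yaw -3.9°. The tray wall, track end and post all agree with this, so I move now.

>>> jog_arm:
  targets:
    - [56.4,-39,3,0,0,-59.4]
    - [56.4,-39,3,0,0,-59.4]
    - [56.4,-39,3,0,0,-59.4]
    - [56.4,-39,3,0,0,-59.4]
    - [56.4,-39,3,0,0,-59.4]
    - [56.4,-39,3,0,0,-59.4]
    - [56.4,-39,3,0,0,-59.4]
    - [56.4,-39,3,0,0,-59.4]
  hand: 0
  newtons: 20

```text
time_s: 1.47
position: [0.4074, -0.1969, 0.2169]
tool_rot: [[0.098, 0.995, 0.0], [0.995, -0.098, -0.0], [-0.0, 0.0, -1.0]]
ft_force: [1.7, -0.8, 0.5]
grip_width: -0.0001
gripper_force: 0.0
```

```bash
cat >> h.py <<'E'
O=np.array([.616,.070]); YAW=np.radians(-3.9)
RF=np.array([[np.cos(YAW),-np.sin(YAW)],[np.sin(YAW),np.cos(YAW)]])
def st(gx=None,gy=None,gz=None):
    s=env.observe(); p=np.array(s['position']); R=np.array(s['tool_rot'])
    f=RF.T@(p[:2]-O); print('t',round(s['time_s'],3),'p',p.round(4),'feeder',f.round(4),'ang',np.degrees(np.arctan2(R[1,0],R[0,0])).round(2),'z',R[:,2].round(3),'F',np.round(s['ft_force'],2),'w',round(s['grip_width'],4),'q',np.round(s['q'],1),'speed',np.abs(s['qvel']).max().round(1))
    if gx is not None:
        g=np.append(O+RF@[gx,gy],gz); d=R.T@(g-p)*100
        a=90+np.degrees(YAW)-np.degrees(np.arctan2(R[1,0],R[0,0]))
        print('shift cm',d.round(2),'turnz',-a.round(2))
E
python3 -c "
from h import *
st(-.043,.038,.2)"
```

```text
t 1.467 p [ 0.4074 -0.1969  0.2169] feeder [-0.19   -0.2804] ang 84.38 z [ 0. -0. -1.] F [ 1.67 -0.81  0.48] w -0.0001 q [-40.8  12.7  90.3  -0.   76.9 -35.2] speed 63.4
shift cm [32.27 13.73  1.69] turnz -1.72
```

>>> jog_arm:
  targets:
    - [32.3,13.7,1.7,0,0,-1.7]
    - [32.3,13.7,1.7,0,0,-1.7]
    - [32.3,13.7,1.7,0,0,-1.7]
    - [32.3,13.7,1.7,0,0,-1.7]
    - [32.3,13.7,1.7,0,0,-1.7]
    - [32.3,13.7,1.7,0,0,-1.7]
    - [32.3,13.7,1.7,0,0,-1.7]
    - [32.3,13.7,1.7,0,0,-1.7]

```text
time_s: 2.13
position: [0.5687, 0.0948, 0.2006]
tool_rot: [[0.074, 0.997, 0.0], [0.997, -0.074, -0.0], [-0.0, 0.0, -1.0]]
ft_force: [1.5, -1.1, 0.8]
grip_width: -0.0001
gripper_force: 0.0
```

>>> jog_arm:
  targets:
    - [0,0,0,0,0,0]
    - [0,0,0,0,0,0]

```text
time_s: 2.3
position: [0.5682, 0.0943, 0.2]
tool_rot: [[0.071, 0.997, -0.001], [0.997, -0.071, -0.0], [-0.0, -0.001, -1.0]]
ft_force: [-0.5, 0.6, 0.9]
grip_width: -0.0
gripper_force: 0.0
```

```bash
python3 -c "
from h import *
st(-.043,.038,.2)"
```

```text
t 2.3 p [0.5682 0.0943 0.2   ] feeder [-0.0493  0.021 ] ang 85.93 z [-0.001 -0.    -1.   ] F [-0.47  0.63  0.92] w -0.0 q [-2.3 25.8 73.2 -0.  81.1  1.7] speed 3.2
shift cm [ 1.7   0.63 -0.  ] turnz -0.17
```

>>> jog_arm:
  targets:
    - [1.7,0.65,0,0,0,-0.2]
    - [1.7,0.65,2,0,0,-0.2]
    - [1.7,0.65,3.5,0,0,-0.2]
    - [1.7,0.65,3.5,0,0,-0.2]

```text
time_s: 2.63
position: [0.5742, 0.1079, 0.1631]
tool_rot: [[0.072, 0.997, -0.005], [0.997, -0.072, -0.0], [-0.001, -0.005, -1.0]]
ft_force: [-0.7, -0.4, -1.1]
grip_width: -0.0001
gripper_force: 0.0
```

Run:
```python
from h import *
st(-.043,.038,.122)
im=shot('scene'); cv2.imwrite('pics/s1.png',cv2.resize(im['frame'][120:300,150:420,::-1],None,fx=2.9,fy=2.9,interpolation=cv2.INTER_CUBIC))
```

```text
t 2.633 p [0.5742 0.1079 0.1631] feeder [-0.0443  0.035 ] ang 85.87 z [-0.005 -0.    -1.   ] F [-0.67 -0.42 -1.14] w -0.0001 q [-0.9 28.5 74.9 -0.  76.9  3.2] speed 3.5
shift cm [0.3  0.15 4.11] turnz -0.23
```

View pics/s1.png

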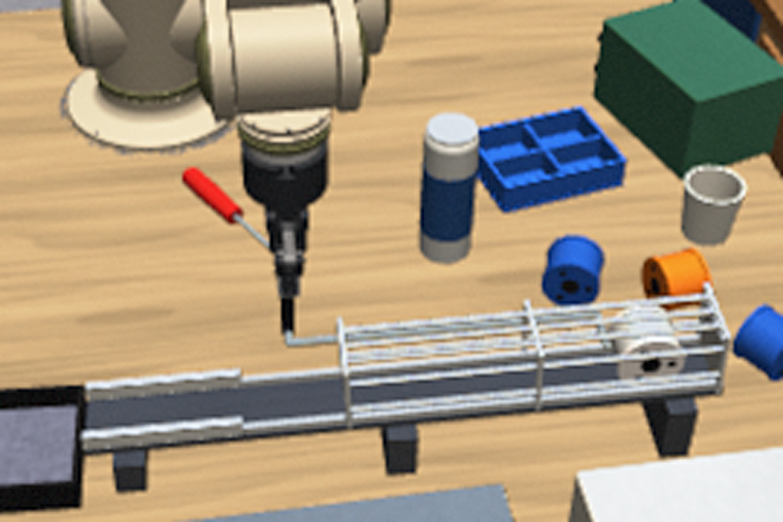

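The picture shows the shut fingers at (288,280), directly above and in front of the post at (288,315), with the reel still in the cage at (650,345). I descend on the track side of the post.

>>> jog_arm:
  targets:
    - [0.3,0.3,1,0,0,-0.2]
    - [0.3,0.3,2.5,0,0,-0.2]
    - [0.3,0.3,4.1,0,0,-0.2]
    - [0.3,0.3,4.1,0,0,-0.2]

```text
time_s: 3.02
position: [0.5781, 0.1115, 0.1225]
tool_rot: [[0.068, 0.998, -0.004], [0.998, -0.068, -0.0], [-0.0, -0.004, -1.0]]
ft_force: [-0.0, -0.5, -0.7]
grip_width: -0.0
gripper_force: 0.0
```

Run:
```python
from h import *
st(-.11,.038,.122)
im=shot('top'); P=cloud(im); F=P.copy(); F[...,:2]=(P[...,:2]-O)@RF
# reel in the cage: points
m=(abs(F[...,0])<.06)&(F[...,1]>.33)&(F[...,1]<.43)&(im['frame'].min(-1)>150)&(F[...,2]>.11)&(F[...,2]<.15)
print(m.sum(),np.percentile(F[m],[3,50,97],axis=0).round(4))
for r in env.regions_of('top','reel'):
    q=F[r['pixels']&(im['depth']>0)]; print(round(r['score'],2),np.round(r['point']),np.median(q,0).round(3))
```

```text
t 3.017 p [0.5781 0.1115 0.1225] feeder [-0.0407  0.0388] ang 86.11 z [-0.004 -0.    -1.   ] F [-0.03 -0.45 -0.67] w -0.0 q [-0.6 31.2 77.4 -0.  71.6  3.3] speed 3.6
shift cm [-0.08 -6.93  0.08] turnz 0.01
56 [[-0.0396  0.3467  0.1291]
 [-0.019   0.3793  0.1386]
 [ 0.0323  0.4131  0.1492]]
0.77 [178. 145.] [-0.075  0.529  0.055]
0.75 [155. 201.] [-0.007  0.366  0.134]
0.64 [216. 162.] [-0.176  0.456  0.056]
0.6 [230. 208.] [-0.201  0.347  0.057]
```

>>> jog_arm:
  targets:
    - [0,-0.8,0,0,0,0]
    - [0,-1.3,0,0,0,0]
    - [0,-1.8,0,0,0,0]
    - [0,-1.8,0,0,0,0]
    - [0,-1.8,0,0,0,0]

```text
time_s: 3.53
position: [0.5607, 0.1132, 0.1252]
tool_rot: [[0.067, 0.998, 0.0], [0.998, -0.067, 0.0], [0.0, 0.0, -1.0]]
ft_force: [0.1, -0.3, 0.4]
grip_width: 0.0
gripper_force: 0.0
```

Run:
```python
from h import *
st(-.093,.038,.122)
im=shot('top'); im1=shot('scene'); st()
cv2.imwrite('pics/t2.png',cv2.resize(im['frame'][140:210,190:350,::-1],None,fx=5,fy=5,interpolation=cv2.INTER_CUBIC))
def prof(im,z):  # brightness profile across the near side of the guard, at bar height
    f=210/np.tan(np.radians(im['fovy'])/2); T=im['cam_to_world']
    xs=np.arange(-.1,-.03,.002); ys=np.arange(.12,.3,.003); out=[]
    for x in xs:
        w=np.array([np.append(O+RF@[x,y],z) for y in ys]); c=(w-T[:3,3])@T[:3,:3]
        u=(c[:,0]/c[:,2]*f+im['cx']).astype(np.float32);v=(c[:,1]/c[:,2]*f+im['cy']).astype(np.float32)
        out.append(cv2.remap(im['frame'].astype(np.float32).max(-1)-im['frame'].astype(np.float32).min(-1),u[None],v[None],1).mean())
    return xs,np.array(out)
xs,b=prof(im,.088)
d={}
old=cv2.imread('pics/top0.png')[:,:,::-1]; im0=dict(im); im0['frame']=old.copy()
_,a=prof(im0,.088)
for r in zip(xs.round(3),a.round(0),b.round(0)): print(*r,end=' | ')
```

```text
t 3.533 p [0.5607 0.1132 0.1252] feeder [-0.0581  0.0394] ang 86.15 z [ 0.  0. -1.] F [ 0.1 -0.3  0.4] w 0.0 q [-0.4 29.5 80.2  0.  70.3  3.4] speed 0.7
shift cm [-0.13 -3.49  0.32] turnz 0.05
t 3.633 p [0.5609 0.1132 0.1248] feeder [-0.0579  0.0393] ang 86.14 z [ 0.  0. -1.] F [ 0.81  0.56 -0.03] w -0.0001 q [-0.4 29.5 80.2  0.  70.3  3.4] speed 0.3
-0.1 45.0 44.0 | -0.098 45.0 44.0 | -0.096 45.0 44.0 | -0.094 45.0 44.0 | -0.092 45.0 44.0 | -0.09 45.0 44.0 | -0.088 45.0 44.0 | -0.086 45.0 45.0 | -0.084 46.0 45.0 | -0.082 45.0 44.0 | -0.08 45.0 44.0 | -0.078 45.0 44.0 | -0.076 45.0 44.0 | -0.074 44.0 44.0 | -0.072 45.0 44.0 | -0.07 45.0 44.0 | -0.068 45.0 42.0 | -0.066 44.0 32.0 | -0.064 43.0 14.0 | -0.062 41.0 8.0 | -0.06 39.0 9.0 | -0.058 34.0 9.0 | -0.056 21.0 22.0 | -0.054 9.0 34.0 | -0.052 9.0 36.0 | -0.05 8.0 35.0 | -0.048 13.0 35.0 | -0.046 27.0 33.0 | -0.044 28.0 28.0 | -0.042 15.0 14.0 | -0.04 7.0 7.0 | -0.038 8.0 8.0 | -0.036 9.0 9.0 | -0.034 9.0 9.0 | -0.032 8.0 8.0 |
```

View pics/t2.png

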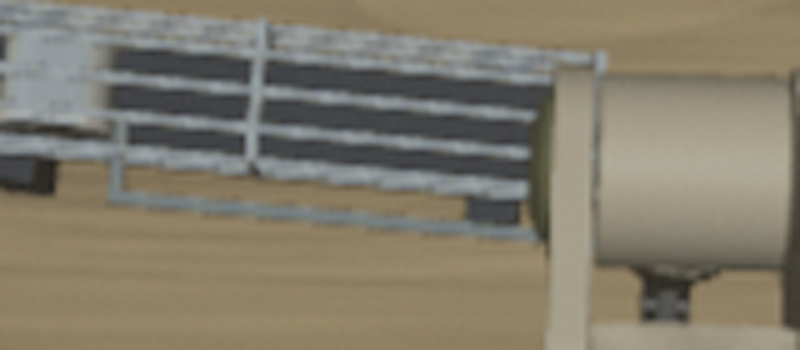

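The bar moved from -0.0515 to -0.061, so the slide is out 9.5 mm, as expected. The reel is still in the cage at the left of the crop. Next I write and test a reel tracker.

```bash
cat >> h.py <<'E'
def reel_y(im,dbg=False):
    f=210/np.tan(np.radians(im['fovy'])/2); T=im['cam_to_world']
    ys=np.arange(-.05,.44,.002); xs=np.arange(-.02,.0201,.002)
    X,Y=np.meshgrid(xs,ys); Z=.057+.0505*Y+.04
    W=np.stack([*np.moveaxis(np.stack([X,Y],-1)@RF.T+O,-1,0),Z],-1); c=(W-T[:3,3])@T[:3,:3]
    u=(c[...,0]/c[...,2]*f+im['cx']).astype(np.float32);v=(c[...,1]/c[...,2]*f+im['cy']).astype(np.float32)
    g=im['frame'].astype(np.float32); b=cv2.remap(g.min(-1),u,v,1); p=np.median(b,1)
    k=cv2.getGaussianKernel(31,0)*0+1/31.; s=cv2.filter2D(p[:,None],-1,k)[:,0]
    y0=ys[np.argmax(s)]; sel=abs(ys-y0)<.055; w=np.clip(p[sel]-p[sel].min()-40,0,90)
    if dbg: print(p.round(0)[::5])
    return (ys[sel]*w).sum()/w.sum(), s.max()
E
python3 - <<'E'
from h import *
for c in('top','scene'):
    im=shot(c); print(c,reel_y(im,True))
st(0,.03,.0765)
E
```

```text
[130. 138.  87. 143. 143. 141. 141. 141. 140. 141. 139. 139. 138. 113.
 138. 132.  57.  74.  68.  70.  73.  68.  72.  76.  69.  71.  75.  70.
  80.  77.  70.  87.  85.  69.  75.  72.  68.  72.  71.  74. 126. 145.
 147. 146. 151. 123.  75.  68.  67.]
top (np.float64(0.01111717801548924), np.float32(141.29756))
[123. 115. 112. 118. 124. 126. 122. 123. 125. 121. 123. 124. 123. 165.
 177. 188. 184. 185. 190. 182. 183. 185. 180. 179. 185. 180. 186. 178.
 178. 180. 180. 164. 212. 180. 179. 189. 178. 183. 157. 125. 178. 206.
 205. 199. 201. 191. 177. 172. 119.]
scene (np.float64(0.3790651049166668), np.float32(194.87935))
t 3.733 p [0.561  0.1131 0.1246] feeder [-0.0578  0.0393] ang 86.14 z [-0.  0. -1.] F [-0.48  0.49 -0.  ] w -0.0 q [-0.4 29.5 80.2  0.  70.3  3.4] speed 0.2
shift cm [-0.93  5.78  4.81] turnz 0.04
```

>>> jog_arm:
  targets:
    - [0,-2,0,0,0,0]
    - [0,-3.4,0,0,0,0]
    - [0,-3.4,0,0,0,0]
    - [0,-0.5,0,0,0,0]
    - [-0.5,3.3,0,0,0,0]
    - [-0.9,5.8,1.5,0,0,0]
    - [-0.9,5.8,4.6,0,0,0]
    - [-0.9,5.8,4.6,0,0,0]

```text
time_s: 4.4
position: [0.6171, 0.0997, 0.0731]
tool_rot: [[0.068, 0.998, -0.009], [0.998, -0.068, 0.0], [-0.0, -0.009, -1.0]]
ft_force: [-0.7, -0.6, -1.7]
grip_width: -0.0001
gripper_force: 0.0
```

```bash
sed -i 's/ys=np.arange(-.05,.44,.002); xs/ys=np.arange(.118,.44,.002); xs/' h.py
python3 - <<'E'
from h import *
st(0,.03,.0765)
im=shot('top'); print(reel_y(im,True)); 
T=[]
t=env.observe()['time_s']; print(t)
E
```

```text
t 4.4 p [0.6171 0.0997 0.0731] feeder [-0.0009  0.0297] ang 86.09 z [-0.009  0.    -1.   ] F [-0.72 -0.63 -1.69] w -0.0001 q [-1.7 37.6 74.   0.  68.9  2.2] speed 6.0
shift cm [ 0.03  0.09 -0.34] turnz -0.01
[ 74.  70.  75.  73.  69.  73.  75.  69.  72.  76.  69.  77.  74.  69.
  73. 122.  68.  73.  76. 116. 149. 151. 150. 149. 139.  72.  74.  71.
  73.  75.  69.  68.  70.]
(np.float64(0.33466158893699866), np.float32(139.11484))
4.45
```

>>> jog_arm:
  targets:
    - [0,0,-0.3,0,0,0]
    - [0,0,-0.3,0,0,0]
    - [0,0,-0.3,0,0,0]
    - [0,0,-0.3,0,0,0]

```text
time_s: 4.78
position: [0.6185, 0.1004, 0.0832]
tool_rot: [[0.067, 0.998, 0.002], [0.998, -0.067, -0.0], [0.0, 0.002, -1.0]]
ft_force: [-0.0, 0.4, 0.7]
grip_width: -0.0003
gripper_force: 0.0
```

Run:
```python
from h import *
for i in range(3):
    t=env.observe()['time_s']; im=shot('top'); print(t,reel_y(im))
st()
```

```text
4.7833 (np.float64(0.27882129366303804), np.float32(137.20576))
4.8333 (np.float64(0.2701498911220837), np.float32(136.98996))
4.8833 (np.float64(0.26132005737436786), np.float32(136.95164))
t 4.933 p [0.6183 0.1003 0.0823] feeder [0.0002 0.0304] ang 86.15 z [ 0.001 -0.    -1.   ] F [-0.75  0.28 -0.2 ] w -0.0001 q [-1.6 36.9 73.6  0.  69.4  2.3] speed 0.4
```

>>> jog_arm:
  targets:
    - [0,0,0.25,0,0,0]
    - [0,0,0.5,0,0,0]
    - [0,0,0.5,0,0,0]
    - [0,0,0.5,0,0,0]

```text
time_s: 5.27
position: [0.6181, 0.1002, 0.0763]
tool_rot: [[0.067, 0.998, -0.001], [0.998, -0.067, -0.0], [-0.0, -0.001, -1.0]]
ft_force: [0.8, -0.6, -0.2]
grip_width: -0.0002
gripper_force: 0.0
```

Run:
```python
from h import *
for i in range(2):
    t=env.observe()['time_s']; im=shot('top'); print(t,reel_y(im))
st()
```

```text
5.2667 (np.float64(0.18694638687889953), np.float32(138.20288))
5.3167 (np.float64(0.17658418129145023), np.float32(138.54402))
t 5.367 p [0.6183 0.1002 0.0766] feeder [0.0002 0.0303] ang 86.14 z [-0.  0. -1.] F [ 0.16 -0.22 -0.54] w -0.0003 q [-1.6 37.3 73.9  0.  68.8  2.3] speed 0.1
```

>>> jog_arm:
  targets:
    - [0,0,0,0,0,0]
    - [0,0,0,0,0,0]
    - [-0.1,0,0,0,0,0]
    - [-0.5,0,0,0,0,0]
    - [-1.5,0,0.1,0,0,0]
    - [-3.15,0,0.15,0,0,0]
    - [-4.9,0,0.25,0,0,0]
    - [-6.6,0,0.35,0,0,0]

```text
time_s: 6.03
position: [0.6136, 0.0329, 0.0731]
tool_rot: [[0.067, 0.998, -0.0], [0.998, -0.067, -0.0], [-0.0, -0.0, -1.0]]
ft_force: [1.2, 0.3, 0.4]
grip_width: -0.0001
gripper_force: 0.0
```

```bash
python3 -c "
from h import *
st()"
```

```text
t 6.033 p [0.6136 0.0329 0.0731] feeder [ 0.0001 -0.0372] ang 86.14 z [-0. -0. -1.] F [1.17 0.31 0.41] w -0.0001 q [-8.  36.5 76.3 -0.  67.2 -4.1] speed 19.6
```

>>> jog_arm:
  targets:
    - [-1.65,0,0.08,0,0,0]
    - [-3.15,0,0.16,0,0,0]
    - [-4.55,0,0.23,0,0,0]
    - [-5.8,0,0.29,0,0,0]
    - [-6.9,0,0.35,0,0,0]
    - [-7.8,0,0.4,0,0,0]
    - [-8.5,0,0.43,0,0,0]
    - [-8.95,0,0.45,0,0,0]

```text
time_s: 6.7
position: [0.6078, -0.0557, 0.0686]
tool_rot: [[0.068, 0.998, -0.0], [0.998, -0.068, -0.0], [-0.0, -0.0, -1.0]]
ft_force: [-0.5, 0.4, 0.3]
grip_width: -0.0
gripper_force: 0.0
```

>>> jog_arm:
  targets:
    - [-0.2,0,0.01,0,0,0]
    - [-0.3,0,0.02,0,0,0]
    - [-0.3,0,0.02,0,0,0]
    - [-0.3,0,0.02,0,0,0]

```text
time_s: 7.03
position: [0.6077, -0.0577, 0.0686]
tool_rot: [[0.067, 0.998, 0.0], [0.998, -0.067, -0.0], [-0.0, 0.0, -1.0]]
ft_force: [-0.4, -1.7, 0.4]
grip_width: -0.0005
gripper_force: 0.5
```

Run:
```python
from h import *
st()
for c in('scene',):
    im=shot(c); cv2.imwrite('pics/s3.png',cv2.resize(im['frame'][150:310,120:330,::-1],None,fx=3.6,fy=3.6,interpolation=cv2.INTER_CUBIC))
    P=cloud(im); F=P.copy(); F[...,:2]=(P[...,:2]-O)@RF
    for r in env.regions_of(c,'reel'):
        q=F[r['pixels']&(im['depth']>0)]; print(round(r['score'],2),np.round(r['point']),np.median(q,0).round(3),np.percentile(q,[3,97],axis=0).round(3).tolist())
```

```text
t 7.033 p [ 0.6077 -0.0577  0.0686] feeder [ 0.0004 -0.128 ] ang 86.17 z [ 0. -0. -1.] F [-0.37 -1.73  0.37] w -0.0005 q [-16.5  36.5  77.3  -0.   66.2 -12.7] speed 0.1
0.95 [214. 348.] [-0.181  0.347  0.05 ] [[-0.221, 0.322, 0.007], [-0.166, 0.378, 0.064]]
0.85 [240. 416.] [-0.058  0.527  0.046] [[-0.149, 0.5, -0.001], [-0.035, 0.57, 0.063]]
0.78 [255. 204.] [ 0.021 -0.087  0.102] [[-0.023, -0.115, 0.068], [0.029, -0.059, 0.116]]
0.64 [212. 381.] [-0.164  0.45   0.052] [[-0.191, 0.431, 0.016], [-0.143, 0.481, 0.064]]
```

View pics/s3.png

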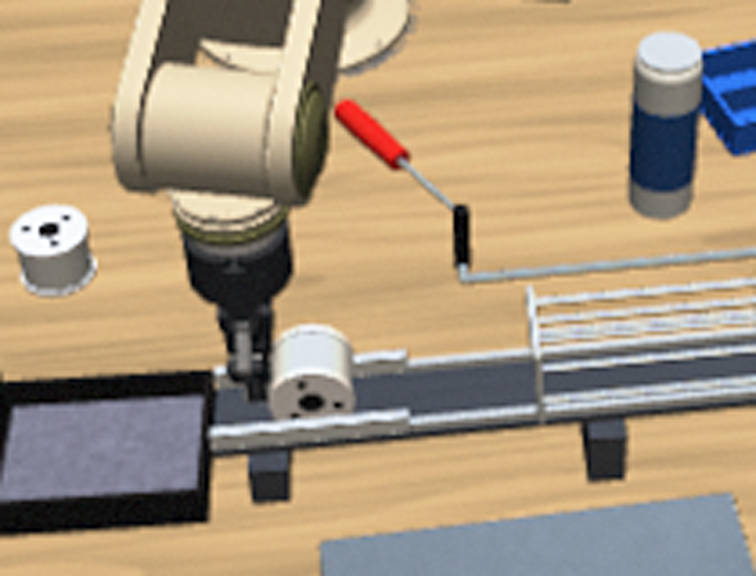

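The reel at (312,370) rests against the uphill side of the fingers at (250,370), inside the bay at feeder y of about -0.087. The slide is out, with its post at (461,235). I now hold for more than 3 s.

>>> jog_arm:
  targets:
    - [0,0,0,0,0,0]
    - [0,0,0,0,0,0]
    - [0,0,0,0,0,0]
    - [0,0,0,0,0,0]
    - [0,0,0,0,0,0]
    - [0,0,0,0,0,0]
    - [0,0,0,0,0,0]
    - [0,0,0,0,0,0]

```text
time_s: 7.8
position: [0.6075, -0.0579, 0.0684]
tool_rot: [[0.067, 0.998, -0.0], [0.998, -0.067, 0.0], [0.0, -0.0, -1.0]]
ft_force: [0.2, -0.0, 0.5]
grip_width: -0.0001
gripper_force: 0.1
```

>>> jog_arm:
  targets:
    - [0,0,0,0,0,0]
    - [0,0,0,0,0,0]
    - [0,0,0,0,0,0]
    - [0,0,0,0,0,0]
    - [0,0,0,0,0,0]
    - [0,0,0,0,0,0]
    - [0,0,0,0,0,0]
    - [0,0,0,0,0,0]

```text
time_s: 8.47
position: [0.6076, -0.0579, 0.0684]
tool_rot: [[0.067, 0.998, 0.0], [0.998, -0.067, 0.0], [0.0, 0.0, -1.0]]
ft_force: [0.2, -0.9, 0.1]
grip_width: -0.0002
gripper_force: 0.1
```

>>> jog_arm:
  targets:
    - [0,0,0,0,0,0]
    - [0,0,0,0,0,0]
    - [0,0,0,0,0,0]
    - [0,0,0,0,0,0]
    - [0,0,0,0,0,0]
    - [0,0,0,0,0,0]
    - [0,0,0,0,0,0]
    - [0,0,0,0,0,0]

```text
time_s: 9.13
position: [0.6076, -0.0579, 0.0684]
tool_rot: [[0.067, 0.998, -0.0], [0.998, -0.067, 0.0], [0.0, -0.0, -1.0]]
ft_force: [0.2, -0.3, -0.1]
grip_width: 0.0001
gripper_force: 0.1
```

>>> jog_arm:
  targets:
    - [0,0,0,0,0,0]
    - [0,0,0,0,0,0]
    - [0,0,0,0,0,0]
    - [0,0,0,0,0,0]
    - [0,0,0,0,0,0]
    - [0,0,0,0,0,0]
    - [0,0,0,0,0,0]
    - [0,0,0,0,0,0]

```text
time_s: 9.8
position: [0.6076, -0.0579, 0.0684]
tool_rot: [[0.067, 0.998, -0.0], [0.998, -0.067, -0.0], [-0.0, -0.0, -1.0]]
ft_force: [-0.2, -1.0, 0.4]
grip_width: -0.0003
gripper_force: 0.1
```

>>> jog_arm:
  targets:
    - [0,0,0,0,0,0]
    - [0,0,0,0,0,0]
    - [0,0,0,0,0,0]
    - [0,0,0,0,0,0]
    - [0,0,0,0,0,0]
    - [0,0,0,0,0,0]
    - [0,0,0,0,0,0]
    - [0,0,0,0,0,0]

```text
time_s: 10.47
position: [0.6076, -0.0579, 0.0684]
tool_rot: [[0.067, 0.998, -0.0], [0.998, -0.067, 0.0], [0.0, -0.0, -1.0]]
ft_force: [-0.5, -0.4, 0.4]
grip_width: -0.0002
gripper_force: 0.1
```

Run:
```python
from h import *
im=shot('scene'); P=cloud(im); F=P.copy(); F[...,:2]=(P[...,:2]-O)@RF
for r in env.regions_of('scene','reel'):
    q=F[r['pixels']&(im['depth']>0)]; print(round(r['score'],2),np.round(r['point']),np.median(q,0).round(3))
st(); print(env.close_job())
```

```text
0.94 [215. 384.] [-0.16   0.448  0.051]
0.86 [254. 202.] [ 0.022 -0.087  0.103]
0.8 [214. 351.] [-0.182  0.347  0.052]
0.72 [240. 416.] [-0.057  0.527  0.047]
0.28 [257. 266.] [0.004 0.079 0.062]
t 10.567 p [ 0.6076 -0.0579  0.0684] feeder [ 0.0003 -0.1282] ang 86.14 z [-0.  0. -1.] F [ 0.33 -0.75  0.59] w -0.0002 q [-16.5  36.5  77.3   0.   66.2 -12.7] speed 0.1
the job is handed in; nothing more can be done
None
```

I pulled the release slide out, caught the reel and slowed it to a standstill in the bay at feeder y of about -0.087, held it there over 3 s, and handed the job in with the fingers against its downhill side; no verdict was shown.

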